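Key a practice tooth block into the bench swivel and face it to the mark

TASK

Take the pink-gum practice block out of the white rack and fit it to the bench stand: lower its key into the collar, press only lightly (half a kilo is plenty; never over 4 kg, knocks included) and turn it until the key drops into the hidden slot and the block's flange is fully home on the collar. Then turn it clockwise, taking the stiff swivel along, until its orange tab lines up with the orange line on the stand, and let go. Leave the blue-gum block and everything else on the table where they are.

Things in the scene. Friction and masses are not known exactly. Their poses are not given: they have to be found in the camera images.
- pinkblock_mid (a point): Centre of the grip body of the pink-gum practice block with ivory teeth (about 140 g): a box 54 mm (x) by 26 mm (y) by 34 mm (z); grip it across y from above. Teeth reach 27 mm above this point; the flange's top is 17 mm below it. z up, -x points to the orange tab. Starts upright in one of the rack's two wells, flange on the rack's top, key hanging in the well.
- pinkblock_seat (a point): Centre of the underside of the pink block's flange (aluminium disc, 52 mm diameter, 6 mm thick), 23 mm under the grip body's centre. Below it hangs the steel key, a flat tang 32 mm along x, 9 mm along y, 24 mm long in z. Axes as the block's.
- pinkblock_tab (a point): Orange tab on the pink block's flange rim (8 mm wide), 30 mm from the block's axis along the block's -x, 3 mm above the flange's underside.
- stand_mouth (a point): Centre of the stand's collar mouth, at the collar's top face, 60 mm above the table. -x points along the orange line on foot and collar; z up. Stand is fixed: grey foot 130 (x) by 120 (y) by 12 mm; aluminium collar 60 mm outside, bore 36 mm diameter. A fitted block is home when its flange rests on the collar; its tab must then meet the orange line.
- rack: White rack fixed to the table, 210 mm (x) by 85 mm (y) by 32 mm high, origin at the centre of its underside; two round wells of 40 mm diameter, 29 mm deep, at x = -55 and +55 mm, in which the pink and the blue block stand (which is where varies).
- blueblock_mid (a point): Centre of the grip body of the blue-gum block, same shape as the pink one; to be left in the rack.
- tape: Bystander: white tape roll, 48 mm diameter, 16 mm high, origin under its centre.
- amberjar: Bystander: amber jar, 40 mm diameter, 42 mm high, origin under its centre.
- carton: Bystander: dark carton with green end, 45 (x) by 150 (y) by 34 mm high, origin under its centre.
- pillbox: Bystander: small clear box with white lid, 51 by 76 by 25 mm, origin under its centre.
- probe: Bystander: steel hand instrument, 160 mm along its x, 9 mm high, origin under its centre.
- carver: Bystander: hand instrument with green handle, 160 mm along its x, 9 mm high, origin under its centre.
- stand_face (a point): Centre of the brass swivel's flat face in the bore, 12 mm below the mouth (axes as the stand's). Through it runs one straight slot 12 mm wide (1.5 mm play each side of the key), 14 mm deep. A key out of line stops on the face, flange 12 mm above the collar; in line it drops 12 mm. The slot's angle is NOT measured. Face and collar are hard: touch down slowly.
- stand_line (a point): Orange line on the stand's foot, 47 mm from the collar axis along the stand's -x. The swivel starts turned so that a block dropping in has its tab 17 to 66 degrees (0.30 to 1.15 rad) anticlockwise, seen from above, of this line; unmeasured. It is stiff (0.12 N m): hard pressing drags it along. Its stops: 1.35 rad anticlockwise, 0.3 rad clockwise of the line.
Mind the look-alikes: they are no part of the job. What is shaped like the part that bears pinkblock_mid but purple or turquoise is not meant.

How it is judged:
By the outcome, as a careful person would: the job done as asked, in the order asked, and still so for the second after the job is handed in, with the robot touching nothing.
It also fails if it takes over 72 s, if anything falls off the work surface, if the arm or the gripper's body presses on something with over 40 N, if the wrist force passes 120 N, or if a joint passes its speed limit or range.

ROBOT

A 6-joint arm with a two-finger parallel gripper is mounted at the origin on the work surface. World frame = base frame: x ahead of the robot, y to its left, z up, the work surface at z = 0. Lengths are in m, angles in rad, forces in N, time in s.
With the tool pointing down it reaches from about 0.375 to 0.9 m from the base axis. Payload 3.1 kg.
Tool frame: the origin (TCP) lies midway between the tips of the shut fingers; the grasp point (between the pads) lies bot.pinch_z behind it (bot.pinch_z is the distance from the TCP to the grasp point, in m); y points along the fingers, x is the direction in which the jaws open and shut, and the axes are right-handed (so a half turn about y gives the same grasp; the last joint's range is limited). The gripper opens to 85 mm and grips with 20 to 120 N. Pads are 22 mm wide; open, the fingers measure 114 mm over their backs; the gripper's body (76 mm by 85 mm) begins 54 mm behind the grasp point. The pads swing forward as they close: fully open they stand 13 mm farther back than shut.
Start: joints at [0.978, 0.527, 1.433, -0, 1.181, -0.178], TCP at [0.252, 0.572, 0.231] pointing down, gripper open.
Joint ranges: [-3.08, 3.08], [-0.75, 2.2], [0.22, 2.44], [-1.43, 4.57], [0, 2.65], [-2.85, 2.85]. Speed limits (rad/s): [2.79, 2.79, 3.14, 3.14, 3.14, 3.14].

INTERFACE

Orientations are given as a rotation vector (axis times angle).
In Python, from cell import monitor, vision, order, bot gives the robot as it stands.
- The arm moves only by the tool drive_tool, never from a script. Its argument "moves" is a list of rows, each an object with "grip": the opening, from -1 (shut) to 1 (fully open); "translation": the shift along the world's x, y, z in cm, a list of three; "spin": the turn about the world's z in rad. In form: [{"grip": grip, "translation": [tx, ty, tz], "spin": spin}, ...]. A call has 1 to 12 rows; each row is the pose to reach, as a shift and turn from the pose commanded when the call began; what a row does not reach only later rows make up. A row lasts 1/8 s, in which the tool goes at most 62.5 mm and 10.7 degrees, less where a joint would pass 70% of its speed; a pose out of reach is approached as far as the arm can. A call with a gripper value outside its range is refused whole. The fingers move at their own pace and stop on an object; "force" is the grip in N (left out, the last holds). Time passes only in rows, so rows that repeat a pose let the fingers close. It gives the time, the measured TCP pose, the force and the opening at its end, in the units of the state.
- monitor.sense(): the state, without advancing time (a new reading comes with each control period).
- vision.grab_frame(name): name is "scene" or "side" or "wrist"; returns the picture (480x640x3 uint8, red, green, blue); there is no depth.
- vision.camera_params(name): a dict with "fx", "fy", "cx", "cy" (pixels), "world_from_camera" (4x4, takes a point from camera to world coordinates). Camera axes: x right, y up, looking along -z (the intrinsics and any distortion apply to the point x, -y, -z); pixel columns grow to the right and rows downward; lengths in m; the calibration is good to about 2 mm. The wrist camera is an equidistant fisheye: a pixel r from the principal point sees the ray r / f radians off the axis. A picture is of the moment at which its call begins: read the wrist's pose just before it. camera_params takes no time and is no camera call; for the wrist camera it gives the pose at the moment of the call.
- order.job_done(): hands the job in, once; it reports no verdict.
The state is a dict: "time_s": time; "joint_pos": joint angles; "joint_vel": joint speeds; "effort": joint torques, N m; "ee_pos": TCP position; "tcp_rot": TCP orientation; "contact_force": force on the tool from outside, world axes, zero at the start; "wrist_torque": the same for the moment, N m; "opening": finger opening in m.
Only numpy, scipy, OpenCV 4.12 (cv2) and the standard library are available. Lean on these libraries where they do the work, as an engineer would, in place of code of your own. Each camera call takes 0.05 s, during which the arm holds its last target.

## Working session

There is one attempt and no reset: what is moved stays moved. The work goes in short steps, Python scripts to look and compute and a tool call to move; the robot and the scene stay as the last step left them, time stands still between calls to the robot, and variables do not carry over. Pictures are saved under pics/ and viewed, and the job is handed in when it is done.

Besides the shell and the picture viewer there is one more tool, called after "Request:" as name(argument=value, ...), one argument or row to a line, values as JSON. drive_tool: Moves the arm, as the interface text tells. Its arguments: {"type":"object","properties":{"moves":{"type":"array","items":{"type":"object","properties":{"grip":{"type":"number"},"translation":{"type":"array","items":{"type":"number"}},"spin":{"type":"number"}}}},"force":{"type":"number"}},"required":["moves"]}

```bash
mkdir -p pics; ls; cat > h.py <<'E'
import numpy as np,cv2
from cell import monitor,vision,order,bot
def save(name,fn):
    p=vision.camera_params(name); im=vision.grab_frame(name)
    cv2.imwrite('pics/'+fn,cv2.cvtColor(im,cv2.COLOR_RGB2BGR)); np.save('pics/'+fn+'.npy',np.array([0])); return im,p
E
python3 - <<'E'
from h import *
for n in ['scene','side','wrist']:
    im,p=save(n,n+'0.png'); print(n,p)
print(monitor.sense(),bot.pinch_z)
E
```

```text
pics
scene {'fx': 440.1297078093415, 'fy': 440.1297078093415, 'cx': 324.500263293182, 'cy': 244.62940999954998, 'world_from_camera': array([[-0.63261009, -0.44488721,  0.63393994,  1.13519247],
       [ 0.7744694 , -0.36473865,  0.51687799,  0.48592353],
       [ 0.00126999,  0.81794932,  0.57528888,  0.58207622],
       [ 0.        ,  0.        ,  0.        ,  1.        ]])}
side {'fx': 546.9266589319866, 'fy': 546.9266589319866, 'cx': 315.6941696028734, 'cy': 234.52203309043412, 'world_from_camera': array([[ 0.99591476,  0.04136723, -0.08026548,  0.48898752],
       [-0.09004032,  0.52209459, -0.84812144, -0.87381578],
       [ 0.00682173,  0.85188379,  0.52368643,  0.60995188],
       [ 0.        ,  0.        ,  0.        ,  1.        ]])}
wrist {'fx': 371.64829954431775, 'fy': 371.64829954431775, 'cx': 324.1088547724239, 'cy': 241.2130441405059, 'world_from_camera': array([[ 0.40289778, -0.86967187, -0.28520908,  0.1789812 ],
       [ 0.9152434 ,  0.38225555,  0.12731936,  0.60386593],
       [-0.00170332, -0.31233241,  0.94997135,  0.37351118],
       [ 0.        ,  0.        ,  0.        ,  1.        ]])}
{'time_s': 0.15, 'joint_pos': array([ 9.77508523e-01,  5.28246771e-01,  1.43361231e+00,  6.91941999e-06,
        1.18136745e+00, -1.78498766e-01]), 'joint_vel': array([-6.71360612e-04, -3.35682685e-03, -3.99981381e-03,  8.03931733e-04,
       -1.97039634e-04,  9.89998173e-05]), 'effort': array([-3.42126668e-04, -4.42744374e+01, -1.78275651e+01, -3.45565841e-04,
        5.64846108e-03, -2.17693605e-05]), 'ee_pos': array([0.25153711, 0.5715593 , 0.23056062]), 'tcp_rot': array([-1.37799005, -0.8973088 ,  0.89978843]), 'contact_force': array([-0.21708294, -0.28985437,  0.29786003]), 'wrist_torque': array([-0.02490124,  0.00955812, -0.02449408]), 'opening': 0.08526242247337586} 0.0187
```

View pics/scene0.png

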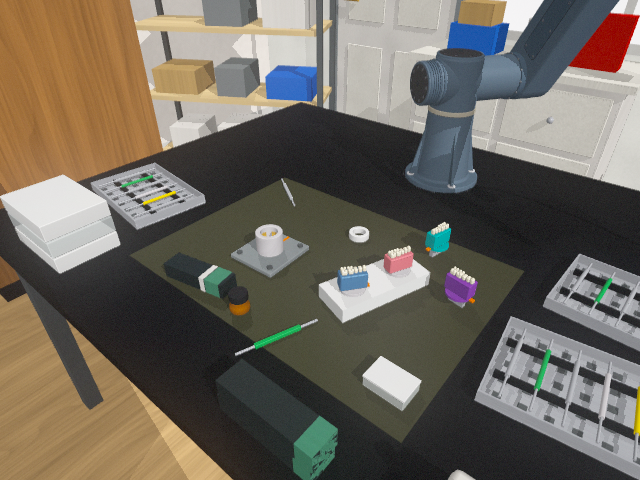

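View pics/side0.png

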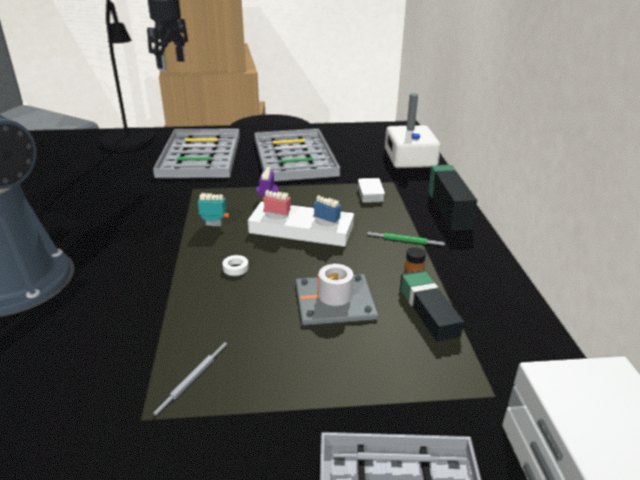

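View pics/wrist0.png

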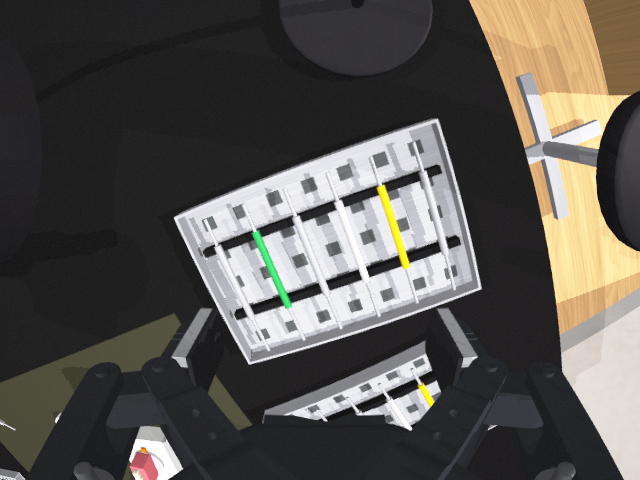

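```bash
python3 - <<'E'
from h import *
from scipy.spatial.transform import Rotation as R
print(R.from_rotvec(monitor.sense()['tcp_rot']).as_matrix().round(3))
E
```

```text
[[ 0.403 -0.001 -0.915]
 [ 0.915 -0.001  0.403]
 [-0.002 -1.     0.   ]]
```

```bash
python3 - <<'E'
import cv2
a=cv2.imread('pics/scene0.png')[210:330,220:480]; cv2.imwrite('pics/sc_crop.png',cv2.resize(a,None,fx=3,fy=3,interpolation=2))
a=cv2.imread('pics/side0.png')[180:340,190:400]; cv2.imwrite('pics/sd_crop.png',cv2.resize(a,None,fx=3.6,fy=3.6,interpolation=2))
E
```

```text
(no output)
```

View pics/sc_crop.png

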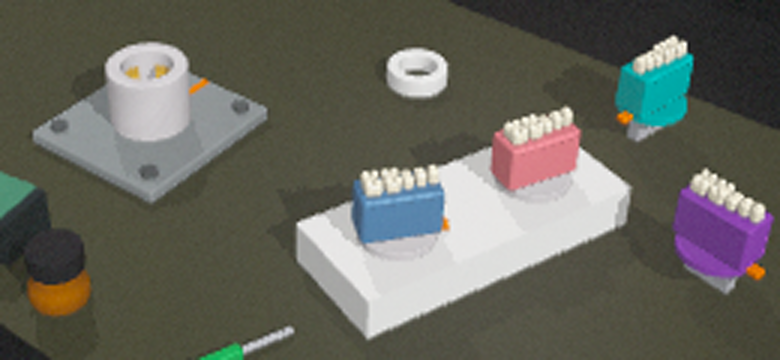

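View pics/sd_crop.png

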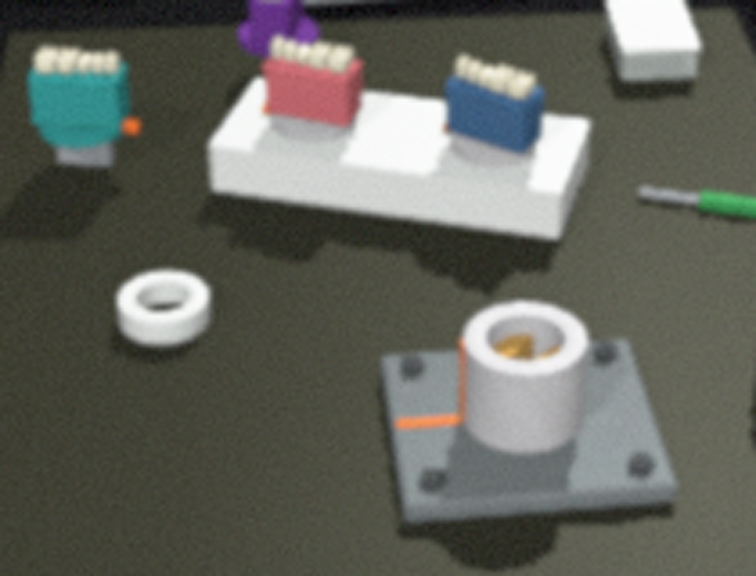

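```bash
cat >> h.py <<'E'
def ray(p,uv,fish=False):
    x=(uv[0]-p['cx'])/p['fx']; y=(uv[1]-p['cy'])/p['fy']
    if fish:
        th=np.hypot(x,y); s=np.sin(th)/max(th,1e-9); d=np.array([x*s,-y*s,-np.cos(th)])
    else: d=np.array([x,-y,-1.])
    T=p['world_from_camera']; d=T[:3,:3]@d; return T[:3,3],d/np.linalg.norm(d)
def atz(p,uv,z,fish=False):
    o,d=ray(p,uv,fish); return o+d*(z-o[2])/d[2]
def tri(rs):
    A=0;b=0
    for o,d in rs:
        M=np.eye(3)-np.outer(d,d); A=A+M; b=b+M@o
    return np.linalg.solve(A,b)
def proj(p,X,fish=False):
    T=p['world_from_camera']; c=T[:3,:3].T@(np.asarray(X)-T[:3,3]); v=np.array([c[0],-c[1],-c[2]])
    if fish:
        r=np.hypot(v[0],v[1]); th=np.arctan2(r,v[2]); k=th/max(r,1e-9); return np.array([p['cx']+p['fx']*v[0]*k,p['cy']+p['fy']*v[1]*k])
    return np.array([p['cx']+p['fx']*v[0]/v[2],p['cy']+p['fy']*v[1]/v[2]])
E
python3 - <<'E'
from h import *
ps=vision.camera_params('scene');pd=vision.camera_params('side')
S=lambda c:np.array(c)/3+[220,210]; D=lambda c:np.array(c)/3.6+[190,180]
print('mouth',tri([ray(ps,S((147,63))),ray(pd,D((525,340)))]),atz(ps,S((147,63)),.06),atz(pd,D((525,340)),.06))
print('pink',tri([ray(ps,S((535,157))),ray(pd,D((312,88)))]))
print('blue',tri([ray(ps,S((400,210))),ray(pd,D((494,110)))]))
for c in [(35,133),(266,112),(152,198)]: print('foot sc',atz(ps,S(c),.012))
for c in [(380,355),(628,340),(675,488),(405,510)]: print('foot sd',atz(pd,D(c),.012))
print('line',atz(pd,D((397,424)),.012),atz(pd,D((460,420)),.012))
print('rack sd top', atz(pd,D((212,145)),.032),atz(pd,D((562,205)),.032),atz(pd,D((590,120)),.032))
print('rack sc top', atz(ps,S((298,225)),.032),atz(ps,S((370,302)),.032),atz(ps,S((630,185)),.032))
E
```

```text
mouth [ 0.59532384 -0.11102632  0.05728264] [ 0.59619999 -0.10800649  0.06      ] [ 0.59596749 -0.11624982  0.06      ]
pink [0.5028767  0.1604104  0.05052225]
blue [0.60687721 0.12454905 0.05187601]
foot sc [ 0.66393214 -0.15963816  0.012     ]
foot sc [ 0.53752484 -0.04696258  0.012     ]
foot sc [ 0.66306717 -0.040853    0.012     ]
foot sd [ 0.5296102  -0.05717066  0.012     ]
foot sd [ 0.65860421 -0.05443932  0.012     ]
foot sd [ 0.66094939 -0.17319183  0.012     ]
foot sd [ 0.53399675 -0.17839136  0.012     ]
line [ 0.53453385 -0.1145883   0.012     ] [ 0.56546838 -0.11395781  0.012     ]
rack sd top [0.44261539 0.13027595 0.032     ] [0.63753185 0.0481366  0.032     ] [0.6675087  0.14254956 0.032     ]
rack sc top [0.63977729 0.06933397 0.032     ] [0.66684577 0.14780979 0.032     ] [0.4680886 0.2142155 0.032    ]
```

Request:
drive_tool(
  moves=[
    {"grip": 1, "translation": [2, -3.4, 0], "spin": -0.18},
    {"grip": 1, "translation": [4.2, -6.8, 0], "spin": -0.36},
    {"grip": 1, "translation": [6.3, -10.2, 0], "spin": -0.54},
    {"grip": 1, "translation": [8.4, -13.6, 0], "spin": -0.72},
    {"grip": 1, "translation": [10.5, -17, 0], "spin": -0.9},
    {"grip": 1, "translation": [12.6, -20.5, 0], "spin": -1.08},
    {"grip": 1, "translation": [14.7, -24, 0], "spin": -1.26},
    {"grip": 1, "translation": [16.8, -27.4, 0], "spin": -1.44},
    {"grip": 1, "translation": [18.9, -30.9, 0], "spin": -1.62},
    {"grip": 1, "translation": [21, -34.3, 0], "spin": -1.8},
    {"grip": 1, "translation": [23.1, -37.7, 0], "spin": -1.98},
    {"grip": 1, "translation": [25.1, -41.1, 0], "spin": -2.16},
  ],
)

```text
time_s: 1.65
ee_pos: [0.5033, 0.1598, 0.2311]
tcp_rot: [-1.424, 0.787, -0.787]
contact_force: [0.3, 0.2, -0.1]
opening: 0.0859
```

Request:
drive_tool(
  moves=[
    {"grip": 1, "translation": [0, 0, 0], "spin": -0.18},
    {"grip": 1, "translation": [0, 0, 0], "spin": -0.36},
    {"grip": 1, "translation": [0, 0, 0], "spin": -0.54},
    {"grip": 1, "translation": [0, 0, 0], "spin": -0.72},
    {"grip": 1, "translation": [0, 0, 0], "spin": -0.87},
    {"grip": 1, "translation": [0, 0, 0], "spin": -0.87},
    {"grip": 1, "translation": [0, 0, 0], "spin": -0.87},
  ],
)

```text
time_s: 2.52
ee_pos: [0.5027, 0.161, 0.2312]
tcp_rot: [-1.052, 1.428, -1.427]
contact_force: [0.0, 2.0, -0.6]
opening: 0.0857
```

```bash
python3 - <<'E'
from h import *
im,p=save('wrist','w1.png'); import pickle; pickle.dump(p,open('pics/w1.pkl','wb'))
s=monitor.sense(); print(s['time_s'],s['ee_pos'],s['joint_pos'],p['world_from_camera'].round(3))
for X in [(.503,.16,.055),(.607,.125,.055)]: print(proj(p,X,True))
E
```

```text
2.575 [0.50276069 0.16099611 0.23122114] [9.80577632e-02 3.97516650e-01 1.67503364e+00 8.03499238e-06
 1.06926604e+00 1.97033342e+00] [[-0.296  0.907  0.298  0.58 ]
 [-0.955 -0.282 -0.092  0.137]
 [-0.    -0.312  0.95   0.374]
 [ 0.     0.     0.     1.   ]]
[325.19684049 214.94544889]
[328.35402143  89.23087533]
```

View pics/w1.png

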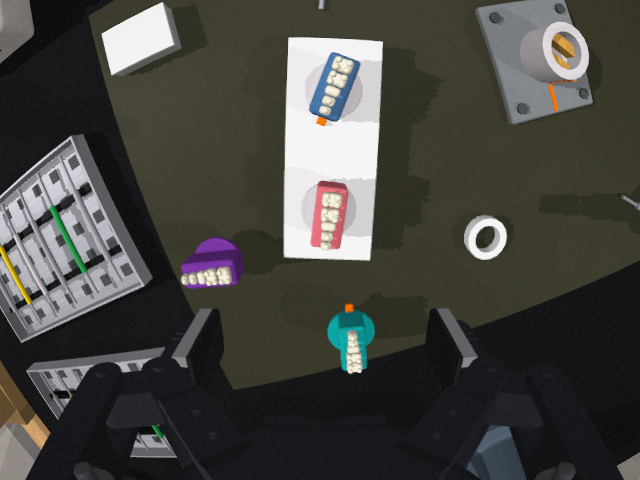

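```bash
python3 - <<'E'
import cv2
a=cv2.imread('pics/w1.png')[160:280,270:400]; cv2.imwrite('pics/w1c.png',cv2.resize(a,None,fx=5,fy=5,interpolation=2))
a=cv2.imread('pics/w1.png')[0:130,470:600]; cv2.imwrite('pics/w1s.png',cv2.resize(a,None,fx=4.6,fy=4.6,interpolation=2))
E
```

```text
(no output)
```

View pics/w1c.png

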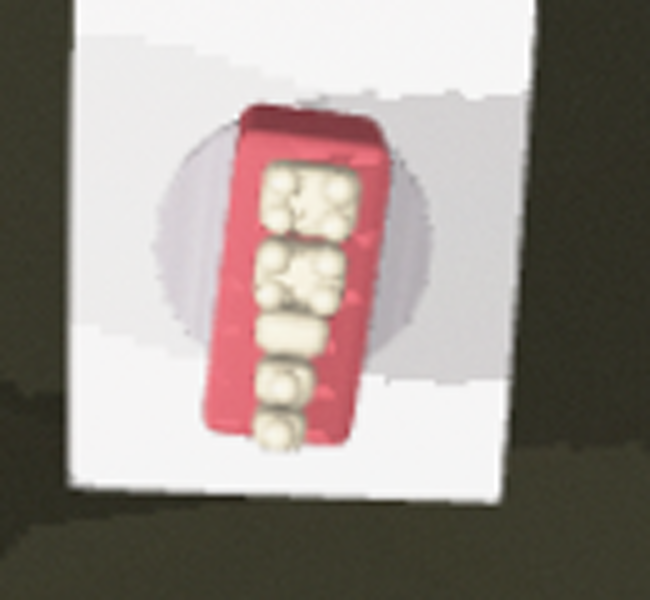

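View pics/w1s.png

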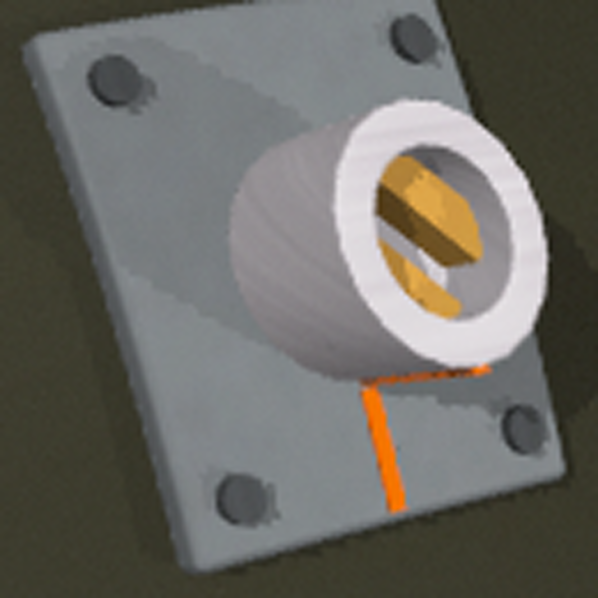

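```bash
python3 - <<'E'
from h import *
import pickle
from scipy.optimize import least_squares
p=pickle.load(open('pics/w1.pkl','rb'))
C=lambda c:np.array(c)/5+[270,160]
pts=[C((236,134)),C((390,152)),C((203,432)),C((352,446))]
W=np.array([atz(p,c,.072,True) for c in pts]); print(W.round(4)); c=W.mean(0)
print(c,[np.linalg.norm(W[i]-W[j]).round(4) for i,j in [(0,1),(2,3),(0,2),(1,3)]])
for i,j in [(2,0),(3,1)]: d=W[i]-W[j]; print('yaw of +x',np.arctan2(-d[1],-d[0]))
for i,j in [(1,0),(3,2)]: d=W[j]-W[i]; print('yaw y-90',np.arctan2(d[1],d[0])-np.pi/2)
# flange disc left/right extremes on z=.038
a,b=atz(p,C((158,245)),.038,True),atz(p,C((430,245)),.038,True); print(a,b,(a+b)/2)
# stand
q=lambda c:np.array(c)/4.6+[470,0]
T=atz(p,q((441,233)),.06,True); print('mouth',T)
l1,l2=atz(p,q((371,388)),.012,True),atz(p,q((397,510)),.012,True);print('line',l1,l2)
for c in [(200,570),(565,470),(25,40)]: print(atz(p,q(c),.012,True))
# slot edges on face z=.048
s1,s2=atz(p,q((380,210)),.048,True),atz(p,q((470,267)),.048,True);d=s2-s1;print('slot',s1,s2,np.arctan2(d[1],d[0]))
s1,s2=atz(p,q((380,243)),.048,True),atz(p,q((458,310)),.048,True);d=s2-s1;print('slot',s1,s2,np.arctan2(d[1],d[0]))
E
```

```text
[[0.5319 0.158  0.072 ]
 [0.5215 0.1346 0.072 ]
 [0.4842 0.179  0.072 ]
 [0.4742 0.1552 0.072 ]]
[0.50295425 0.15671168 0.072     ] [np.float64(0.0256), np.float64(0.0258), np.float64(0.0521), np.float64(0.0517)]
yaw of +x -0.41514057632556683
yaw of +x -0.41067892186454563
yaw y-90 -0.4172203883072707
yaw y-90 -0.40013261185523885
[0.51087861 0.18046275 0.038     ] [0.49592102 0.13214182 0.038     ] [0.50339982 0.15630228 0.038     ]
mouth [ 0.59638924 -0.1106054   0.06      ]
line [ 0.56437356 -0.11464943  0.012     ] [ 0.53446496 -0.11467381  0.012     ]
[ 0.53104556 -0.05505221  0.012     ]
[ 0.53560469 -0.17286581  0.012     ]
[ 0.65782244 -0.04760312  0.012     ]
slot [ 0.60378022 -0.10435669  0.048     ] [ 0.58864772 -0.12611018  0.048     ] -2.17858719248215
slot [ 0.59660643 -0.10189654  0.048     ] [ 0.57955501 -0.11942996  0.048     ] -2.3422586198069597
```

Request:
drive_tool(
  moves=[
    {"grip": 1, "translation": [0.04, -0.4, -2], "spin": -0.11},
    {"grip": 1, "translation": [0.04, -0.4, -6], "spin": -0.11},
    {"grip": 1, "translation": [0.04, -0.4, -10], "spin": -0.11},
    {"grip": 1, "translation": [0.04, -0.4, -10], "spin": -0.11},
  ],
)

```text
time_s: 3.08
ee_pos: [0.5009, 0.1567, 0.1289]
tcp_rot: [-0.992, 1.511, -1.505]
contact_force: [0.2, 0.5, 0.6]
opening: 0.0852
```

```bash
python3 - <<'E'
from h import *
im,p=save('wrist','w2.png'); import pickle; pickle.dump(p,open('pics/w2.pkl','wb'))
s=monitor.sense(); print(s['time_s'],s['ee_pos'],s['joint_pos'],p['world_from_camera'].round(3))
c,si=np.cos(-.411),np.sin(-.411)
for dx,dy in [(27,13),(27,-13),(-27,13),(-27,-13)]:
    print(proj(p,(.503+(c*dx-si*dy)/1e3,.1567+(si*dx+c*dy)/1e3,.072),True))
E
```

```text
3.125 [0.50260851 0.15690648 0.13064977] [9.01884324e-02 5.45496182e-01 1.77067935e+00 3.34436550e-06
 8.28202240e-01 2.07351905e+00] [[-0.401  0.868  0.292  0.576]
 [-0.916 -0.381 -0.124  0.125]
 [ 0.003 -0.317  0.948  0.271]
 [ 0.     0.     0.     1.   ]]
[299.14041198 217.30873507]
[345.94484502 217.2044871 ]
[301.35326032 303.7445138 ]
[344.21996934 303.64890334]
```

View pics/w2.png

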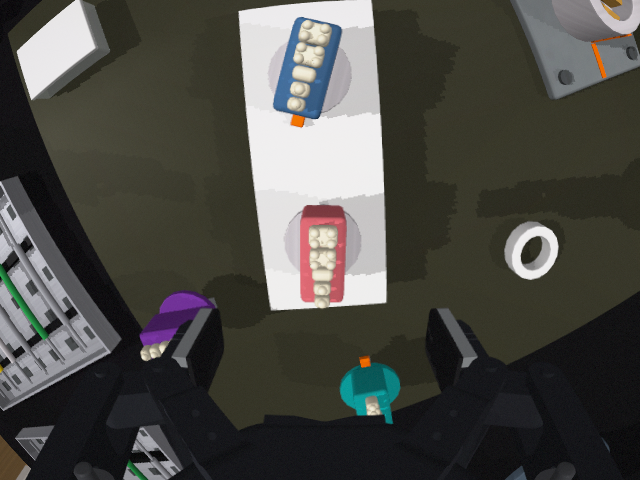

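```bash
python3 - <<'E'
from h import *
import pickle
p=pickle.load(open('pics/w2.pkl','rb'))
c,si=np.cos(-.411),np.sin(-.411); R=np.array([[c,si],[-si,c]])
for n,uv,z in [('purple disc',(185,295),.03),('purple teeth end',(148,355),.06),('purple disc right',(214,300),.03),('purple body corner',(205,310),.06),('teal',(362,385),.05),('tealtab',(364,360),.03),('blue near',(300,118),.072)]:
    w=atz(p,uv,z,True); print(n,w.round(3),'in block frame',(R@(w[:2]-[.503,.1567])).round(3))
E
```

```text
purple disc [0.505 0.271 0.03 ] in block frame [-0.044  0.105]
purple teeth end [0.481 0.311 0.06 ] in block frame [-0.082  0.133]
purple disc right [0.492 0.251 0.03 ] in block frame [-0.048  0.082]
purple body corner [0.498 0.245 0.06 ] in block frame [-0.04   0.079]
teal [0.389 0.174 0.05 ] in block frame [-0.111 -0.03 ]
tealtab [0.397 0.167 0.03 ] in block frame [-0.102 -0.033]
blue near [0.582 0.135 0.072] in block frame [0.082 0.012]
```

Request:
drive_tool(
  moves=[
    {"grip": 1, "translation": [0, 0, -3], "spin": 0},
    {"grip": 1, "translation": [0, 0, -6], "spin": 0},
    {"grip": 1, "translation": [0, 0, -8], "spin": 0},
    {"grip": 1, "translation": [0, 0, -8.7], "spin": 0},
    {"grip": 1, "translation": [0, 0, -8.7], "spin": 0},
    {"grip": 0, "translation": [0, 0, -8.7], "spin": 0},
    {"grip": -0.2, "translation": [0, 0, -8.7], "spin": 0},
  ],
  force=30,
)

```text
time_s: 4.0
ee_pos: [0.5039, 0.1571, 0.0452]
tcp_rot: [-0.983, 1.505, -1.507]
contact_force: [-0.7, 0.1, -0.4]
opening: 0.0515
```

Request:
drive_tool(
  moves=[
    {"grip": -0.5, "translation": [0, 0, 0], "spin": 0},
    {"grip": -0.7, "translation": [0, 0, 0], "spin": 0},
    {"grip": -1, "translation": [0, 0, 0], "spin": 0},
    {"grip": -1, "translation": [0, 0, 0], "spin": 0},
    {"grip": -1, "translation": [0, 0, 0], "spin": 0},
  ],
)

```text
time_s: 4.62
ee_pos: [0.5035, 0.157, 0.0448]
tcp_rot: [-0.984, 1.506, -1.507]
contact_force: [-0.2, 0.1, 5.8]
opening: 0.0253
```

```bash
python3 - <<'E'
from h import *
im,p=save('wrist','w3.png'); import pickle; pickle.dump(p,open('pics/w3.pkl','wb'))
s=monitor.sense(); print(s)
E
```

```text
{'time_s': 4.675, 'joint_pos': array([9.02713952e-02, 6.96257276e-01, 1.81612926e+00, 2.09078726e-05,
       6.28444092e-01, 2.07426059e+00]), 'joint_vel': array([-1.28210401e-03, -4.40026482e-04, -7.98007336e-04, -6.94806160e-04,
        7.74414463e-05, -2.13162055e-04]), 'effort': array([-5.66742208e-02, -3.85824430e+01, -7.34382436e+00, -3.99002776e-03,
       -1.80734536e-01, -1.59903645e-02]), 'ee_pos': array([0.50350138, 0.1570331 , 0.0448062 ]), 'tcp_rot': array([-0.98383356,  1.50623263, -1.50685672]), 'contact_force': array([-0.49867312,  0.55288249,  4.98442743]), 'wrist_torque': array([-0.0227916 ,  0.04863376,  0.02653297]), 'opening': 0.025324071523957832}
```

View pics/w3.png

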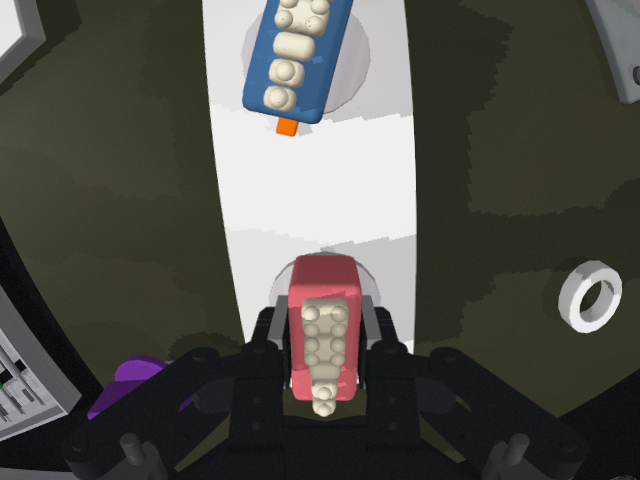

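Request:
drive_tool(
  force=60,
  moves=[
    {"grip": -1, "translation": [0, 0, 0], "spin": 0},
    {"grip": -1, "translation": [0, 0, 1], "spin": 0},
    {"grip": -1, "translation": [0, 0, 2.5], "spin": 0},
    {"grip": -1, "translation": [0, 0, 5], "spin": 0},
    {"grip": -1, "translation": [0, 0, 8], "spin": 0},
    {"grip": -1, "translation": [0, 0, 11], "spin": 0},
    {"grip": -1, "translation": [0, 0, 12], "spin": 0},
    {"grip": -1, "translation": [0, 0, 12], "spin": 0},
  ],
)

```text
time_s: 5.68
ee_pos: [0.5033, 0.157, 0.1649]
tcp_rot: [-0.983, 1.506, -1.507]
contact_force: [0.3, 0.9, -1.7]
opening: 0.0248
```

```bash
python3 - <<'E'
from h import *
im,p=save('wrist','w4.png'); import pickle; pickle.dump(p,open('pics/w4.pkl','wb'))
s=monitor.sense(); print(s['time_s'],s['ee_pos'],s['contact_force'],s['wrist_torque'],s['joint_pos'],s['opening'])
save('scene','s4.png');save('side','d4.png')
a=cv2.imread('pics/s4.png')[130:330,300:500];b=cv2.imread('pics/d4.png')[100:300,200:400]
cv2.imwrite('pics/sd4.png',cv2.resize(np.hstack([a,b]),None,fx=2,fy=2,interpolation=2))
E
```

```text
5.725 [0.50273019 0.15693016 0.16401457] [ 0.59009477  0.39954157 -2.42514153] [-0.03055309  0.02006766  0.02048168] [9.02086519e-02 4.91769212e-01 1.74536357e+00 1.26224444e-05
 9.05160129e-01 2.07424515e+00] 0.02522526041680796
```

View pics/w4.png

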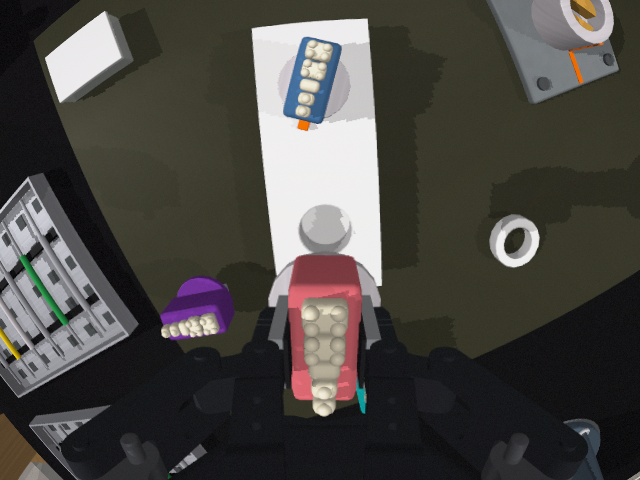

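View pics/sd4.png

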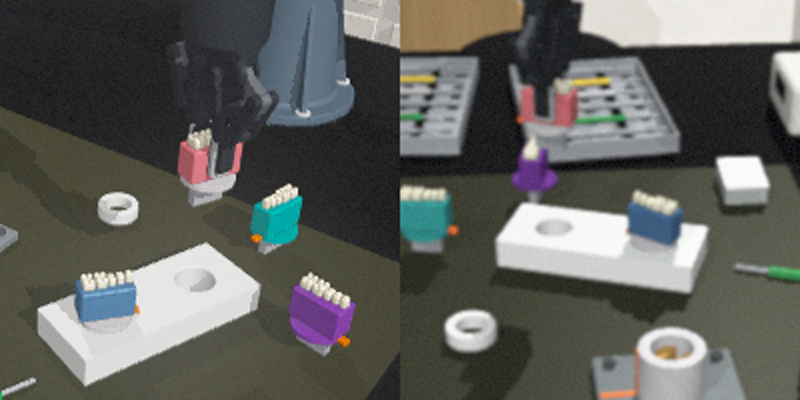

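```bash
python3 - <<'E'
from h import *
import pickle
for f,ee in [('w3',(.5035,.157,.0448)),('w4',(.50273,.15693,.16401))]:
    p=pickle.load(open(f'pics/{f}.pkl','rb')); ee=np.array(ee)
    for uv in [(290,286),(361,286),(292,398),(356,400)]:
        w=atz(p,uv,ee[2]+.0272,True); c,s=np.cos(-.411),np.sin(-.411)
        d=w-ee; print(f,uv,[(c*d[0]+s*d[1]).round(4),(-s*d[0]+c*d[1]).round(4)])
    print(np.arctan2(*p['world_from_camera'][[1,0],0])+np.pi/2)
    o,d=ray(p,(324,241),True)
a=cv2.imread('pics/w4.png')[230:430,260:390]; cv2.imwrite('pics/w4c.png',cv2.resize(a,None,fx=3,fy=3,interpolation=2))
E
```

```text
w3 (290, 286) [np.float64(0.0266), np.float64(0.0119)]
w3 (361, 286) [np.float64(0.0265), np.float64(-0.0126)]
w3 (292, 398) [np.float64(-0.0249), np.float64(0.0134)]
w3 (356, 400) [np.float64(-0.0261), np.float64(-0.0129)]
-0.4130845460774426
w4 (290, 286) [np.float64(0.0267), np.float64(0.0123)]
w4 (361, 286) [np.float64(0.0266), np.float64(-0.0124)]
w4 (292, 398) [np.float64(-0.0252), np.float64(0.0138)]
w4 (356, 400) [np.float64(-0.0264), np.float64(-0.0127)]
-0.41304791170987376
```

View pics/w4c.png

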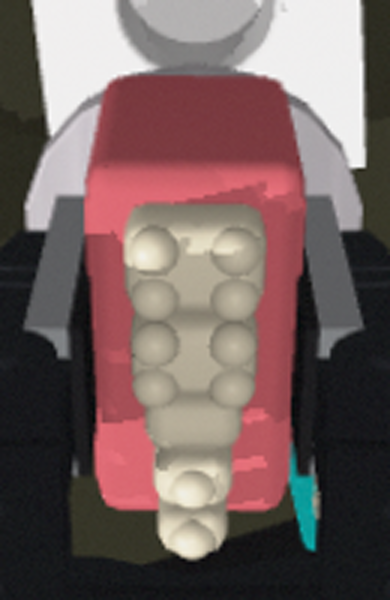

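Request:
drive_tool(
  moves=[
    {"grip": -1, "translation": [0.2, -1.5, 0], "spin": 0.06},
    {"grip": -1, "translation": [0.5, -4, 0], "spin": 0.16},
    {"grip": -1, "translation": [0.9, -7, 0], "spin": 0.27},
    {"grip": -1, "translation": [1.3, -10, 0], "spin": 0.39},
    {"grip": -1, "translation": [1.7, -13.5, 0], "spin": 0.53},
    {"grip": -1, "translation": [2.2, -17, 0], "spin": 0.67},
    {"grip": -1, "translation": [2.6, -20.5, 0], "spin": 0.8},
    {"grip": -1, "translation": [3.1, -24, 0], "spin": 0.93},
    {"grip": -1, "translation": [3.5, -27.5, 0], "spin": 1.07},
    {"grip": -1, "translation": [3.9, -30.5, 0], "spin": 1.19},
    {"grip": -1, "translation": [4.2, -32.5, 0], "spin": 1.27},
    {"grip": -1, "translation": [4.2, -33, 0], "spin": 1.29},
  ],
)

```text
time_s: 7.32
ee_pos: [0.5449, -0.174, 0.163]
tcp_rot: [-1.501, 0.546, -0.543]
contact_force: [0.3, 0.2, -0.7]
opening: 0.025
```

Request:
drive_tool(
  moves=[
    {"grip": -1, "translation": [0, 0, 0], "spin": 0},
    {"grip": -1, "translation": [0, 0, 0], "spin": 0},
    {"grip": -1, "translation": [0, 0, 0], "spin": 0},
  ],
)

```text
time_s: 7.7
ee_pos: [0.5451, -0.172, 0.1643]
tcp_rot: [-1.502, 0.543, -0.542]
contact_force: [-0.1, 0.4, -1.8]
opening: 0.0248
```

```bash
python3 - <<'E'
from h import *
import pickle
s=monitor.sense(); im,p=save('wrist','w5.png'); pickle.dump(p,open('pics/w5.pkl','wb'))
print(s['time_s'],s['ee_pos'],s['contact_force'],s['wrist_torque'],s['joint_pos'],s['opening'])
X=proj(p,(.596,-.111,.06),True).astype(int); print(X)
x0,y0=max(X[0]-80,0),max(X[1]-80,0)
print(x0,y0); cv2.imwrite('pics/w5c.png',cv2.resize(cv2.imread('pics/w5.png')[y0:y0+160,x0:x0+160],None,fx=4,fy=4,interpolation=2)[:600])
E
```

```text
7.7 [ 0.54508407 -0.17204405  0.16427741] [-0.10837186  0.3821565  -1.75054573] [-0.03287849 -0.01186541 -0.00355532] [-5.01242072e-01  5.42723378e-01  1.63345611e+00  1.67520795e-04
  9.65885737e-01  1.91930542e-01] 0.024812555538455853
[323 124]
243 44
```

View pics/w5.png

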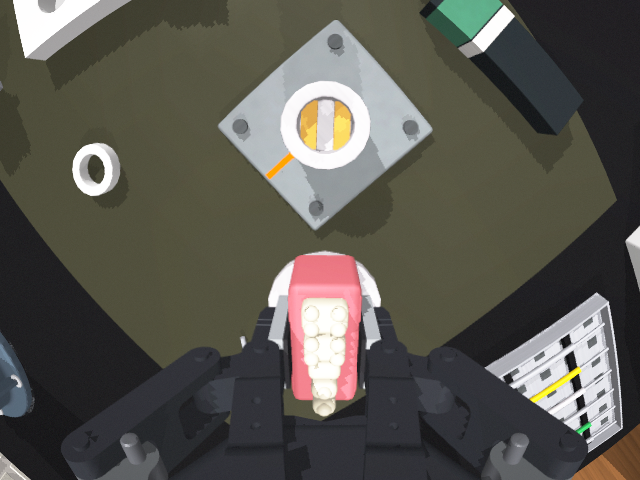

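View pics/w5c.png

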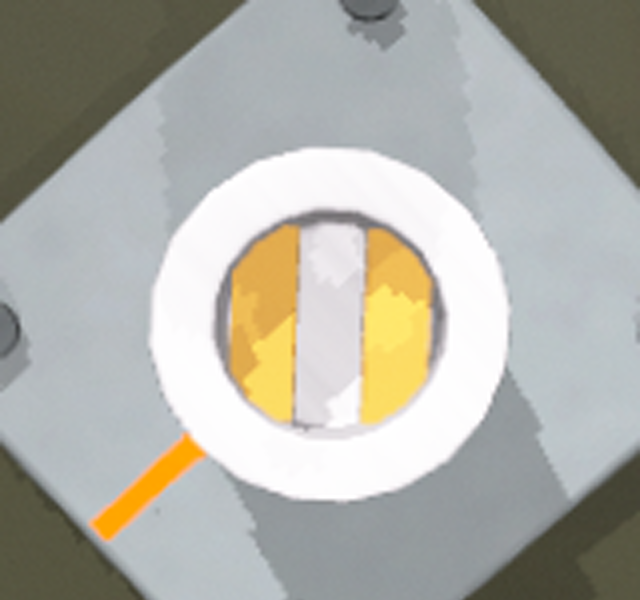

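```bash
python3 - <<'E'
from h import *
import pickle
p=pickle.load(open('pics/w5.pkl','rb')); q=lambda c:np.array(c)/4+[243,44]
P=lambda c,z:atz(p,q(c),z,True)
W=[P(c,.06) for c in [(150,324),(509,324),(329,146),(329,500)]]
print((W[0]+W[1])/2,(W[2]+W[3])/2,np.linalg.norm(W[0]-W[1]),np.linalg.norm(W[2]-W[3]))
cb=[P(c,.06) for c in [(215,322),(446,322),(330,210),(330,440)]];print(np.mean(cb,0),np.linalg.norm(cb[0]-cb[1]))
for a,b in [((295,427),(300,225)),((361,424),(367,228))]:
    d=P(b,.048)-P(a,.048); print('slot psi',np.arctan2(d[1],d[0]))
m=P((330,326),.048);print('slot mid',m)
a,b=P((106,532),.012),P((193,447),.012); d=b-a; print('line',a,b,np.arctan2(d[1],d[0]))
# foot corners
for uv in [(336,20),(219,126),(316,230),(432,128)]: print(atz(p,uv,.012,True))
F=np.array([atz(p,uv,.012,True) for uv in [(336,20),(219,126),(316,230),(432,128)]]);print(F.mean(0))
print('edges',[np.arctan2(*(F[i]-F[j])[[1,0]]) for i,j in [(0,1),(3,2),(0,3),(1,2)]],[np.linalg.norm(F[i]-F[j]) for i,j in [(0,1),(3,2),(0,3),(1,2)]])
print('tool psi',np.arctan2(*p['world_from_camera'][[1,0],0])+np.pi/2)
E
```

```text
[ 0.59719387 -0.11164797  0.06      ] [ 0.59698608 -0.11175762  0.06      ] 0.059032559916349904 0.05917696430720841
[ 0.59714543 -0.11188627  0.06      ] 0.03787658458025726
slot psi 0.8513560938399636
slot psi 0.8504370188543842
slot mid [ 0.59678932 -0.11231406  0.048     ]
line [ 0.53602787 -0.11520805  0.012     ] [ 0.5606017  -0.11362368  0.012     ] 0.06438461437342598
[ 0.65805031 -0.0515554   0.012     ]
[ 0.53237194 -0.05637811  0.012     ]
[ 0.53616465 -0.17329254  0.012     ]
[ 0.66302068 -0.16683899  0.012     ]
[ 0.59740189 -0.11201626  0.012     ]
edges [np.float64(0.03835462539690965), np.float64(0.050829231730796724), np.float64(1.6138839074235314), np.float64(1.6032250112503692)] [np.float64(0.12577087411712268), np.float64(0.12702008248368862), np.float64(0.11539068690952144), np.float64(0.11697593281872774)]
tool psi 0.8776752924067541
```

```bash
python3 - <<'E'
from h import *
import pickle
E={'w1':(0.50276069,0.16099611,0.23122114),'w2':(0.50260851,0.15690648,0.13064977),'w3':(.50350138,.1570331,.0448062),'w4':(0.50273019,0.15693016,0.16401457),'w5':(0.54508407,-0.17204405,0.16427741)}
L=[]
for k,e in E.items():
    T=pickle.load(open(f'pics/{k}.pkl','rb'))['world_from_camera']; L.append(T[:3,:3].T@(np.array(e)-T[:3,3])); print(k,L[-1].round(4))
m=np.mean(L,0)
for k in E:
    T=pickle.load(open(f'pics/{k}.pkl','rb'))['world_from_camera']; print(k,T[:3,:3]@m+T[:3,3])
p=pickle.load(open('pics/w4.pkl','rb'));T=p['world_from_camera'];tc=T[:3,:3]@m+T[:3,3]
p=vision.camera_params('wrist');T=p['world_from_camera']; print('now',T[:3,:3]@m+T[:3,3],monitor.sense()['ee_pos'])
E
```

```text
w1 [ 1.000e-04 -3.220e-02 -1.611e-01]
w2 [-0.0007 -0.0313 -0.159 ]
w3 [ 0.0002 -0.0322 -0.1611]
w4 [ 0.0005 -0.0324 -0.1621]
w5 [-0.0007 -0.0318 -0.161 ]
w1 [0.50305052 0.16110239 0.23136509]
w2 [0.50125749 0.15687568 0.12909445]
w3 [0.5038882  0.1571935  0.04499005]
w4 [0.50369442 0.15718279 0.16506648]
w5 [ 0.54543747 -0.17247087  0.16446432]
now [ 0.54553286 -0.17262601  0.16454961] [ 0.54516672 -0.17220617  0.16434548]
```

Request:
drive_tool(
  moves=[
    {"grip": -1, "translation": [1.5, 1.8, 0], "spin": -0.01},
    {"grip": -1, "translation": [3.5, 4.1, 0], "spin": -0.027},
    {"grip": -1, "translation": [4.8, 5.6, 0], "spin": -0.027},
    {"grip": -1, "translation": [5.15, 6.08, -1], "spin": -0.027},
    {"grip": -1, "translation": [5.15, 6.08, -3], "spin": -0.027},
    {"grip": -1, "translation": [5.15, 6.08, -5], "spin": -0.027},
    {"grip": -1, "translation": [5.15, 6.08, -5.8], "spin": -0.027},
    {"grip": -1, "translation": [5.15, 6.08, -5.8], "spin": -0.027},
    {"grip": -1, "translation": [5.15, 6.08, -5.8], "spin": -0.027},
  ],
)

```text
time_s: 8.88
ee_pos: [0.5971, -0.1126, 0.1069]
tcp_rot: [-1.496, 0.563, -0.565]
contact_force: [0.5, 0.2, -0.9]
opening: 0.0252
```

```bash
python3 - <<'E'
from h import *
import pickle
s=monitor.sense(); im,p=save('wrist','w6.png'); save('side','d6.png'); save('scene','s6.png')
T=p['world_from_camera']; print(T[:3,:3]@np.array([-.0001,-.0320,-.1608])+T[:3,3],np.arctan2(*T[[1,0],0])+np.pi/2,s['ee_pos'],s['contact_force'])
a=cv2.imread('pics/s6.png')[170:290,200:340];b=cv2.imread('pics/d6.png')[210:330,270:410]
cv2.imwrite('pics/sd6.png',cv2.resize(np.hstack([a,b]),None,fx=2.8,fy=2.8,interpolation=2))
E
```

```text
[ 0.59754579 -0.11301662  0.10714477] 0.8497274786187166 [ 0.5971498  -0.1125976   0.10689655] [ 0.54929738  0.1704798  -0.89260968]
```

View pics/sd6.png

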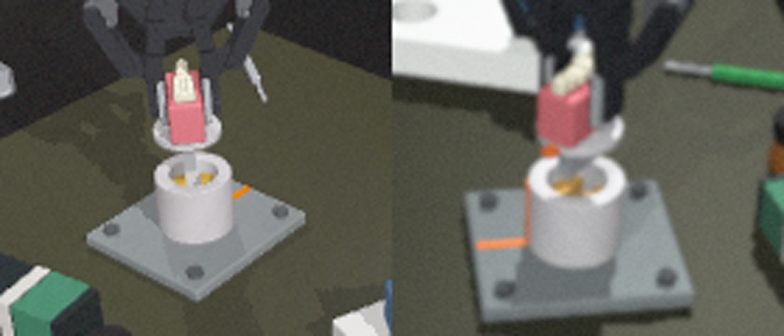

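View pics/w6.png

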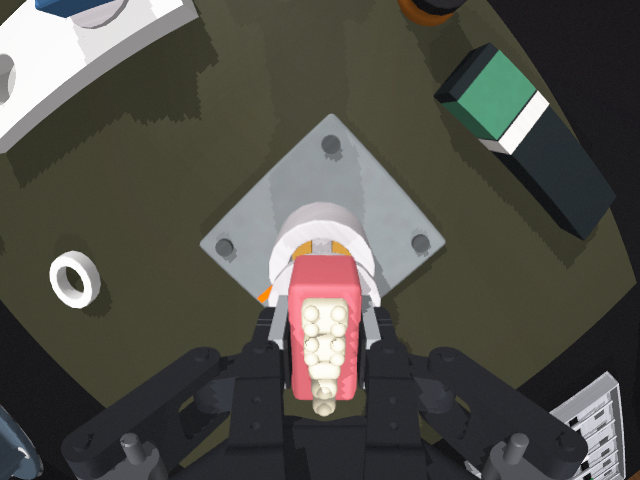

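Request:
drive_tool(
  moves=[
    {"grip": -1, "translation": [-0.05, 0.12, -0.3], "spin": 0},
    {"grip": -1, "translation": [-0.05, 0.12, -0.8], "spin": 0},
    {"grip": -1, "translation": [-0.05, 0.12, -1.2], "spin": 0},
    {"grip": -1, "translation": [-0.05, 0.12, -1.5], "spin": 0},
    {"grip": -1, "translation": [-0.05, 0.12, -1.7], "spin": 0},
    {"grip": -1, "translation": [-0.05, 0.12, -1.85], "spin": 0},
    {"grip": -1, "translation": [-0.05, 0.12, -1.85], "spin": 0},
    {"grip": -1, "translation": [-0.05, 0.12, -1.85], "spin": 0},
  ],
)

```text
time_s: 10.02
ee_pos: [0.5963, -0.1111, 0.0879]
tcp_rot: [-1.496, 0.564, -0.564]
contact_force: [0.5, -0.3, -1.4]
opening: 0.0253
```

```bash
python3 - <<'E'
from h import *
s=monitor.sense(); im,p=save('wrist','w7.png')
T=p['world_from_camera']; print(T[:3,:3]@np.array([-.0001,-.0320,-.1608])+T[:3,3],np.arctan2(*T[[1,0],0])+np.pi/2,s['ee_pos'],s['contact_force'],s['wrist_torque'])
cv2.imwrite('pics/w7c.png',cv2.resize(cv2.imread('pics/w7.png')[150:350,200:460],None,fx=3,fy=3,interpolation=2))
E
```

```text
[ 0.59671584 -0.11146095  0.0881612 ] 0.8499093370966371 [ 0.59632621 -0.11106006  0.08790039] [ 0.48310152 -0.26270371 -1.38138817] [ 0.03236153 -0.03686669  0.01941152]
```

View pics/w7c.png

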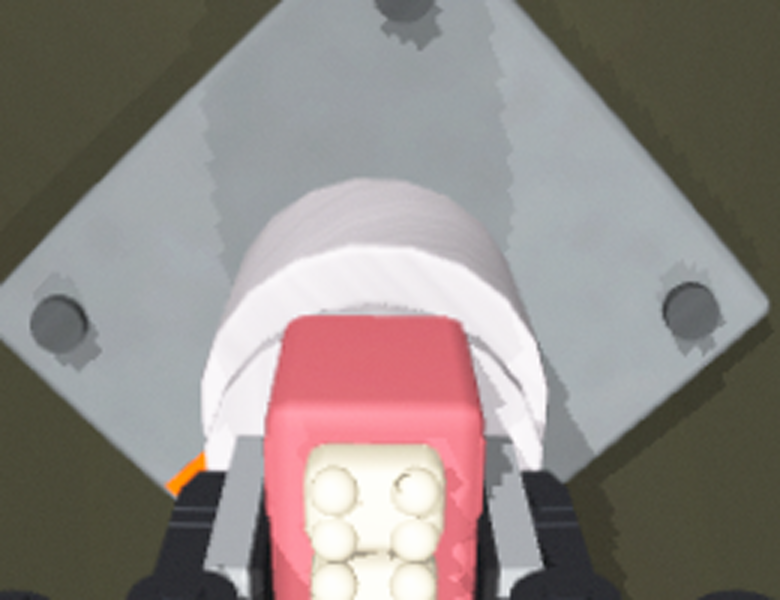

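Request:
drive_tool(
  moves=[
    {"grip": -1, "translation": [0, 0, -0.1], "spin": 0},
    {"grip": -1, "translation": [0, 0, -0.2], "spin": 0},
    {"grip": -1, "translation": [0, 0, -0.3], "spin": 0},
    {"grip": -1, "translation": [0, 0, -0.4], "spin": 0},
    {"grip": -1, "translation": [0, 0, -0.5], "spin": 0},
    {"grip": -1, "translation": [0, 0, -0.5], "spin": 0},
  ],
)

```text
time_s: 10.82
ee_pos: [0.5961, -0.111, 0.0827]
tcp_rot: [-1.496, 0.564, -0.564]
contact_force: [-0.4, 0.3, -1.9]
opening: 0.0249
```

Request:
drive_tool(
  moves=[
    {"grip": -1, "translation": [0, 0, -0.1], "spin": 0},
    {"grip": -1, "translation": [0, 0, -0.2], "spin": 0},
    {"grip": -1, "translation": [0, 0, -0.3], "spin": 0},
    {"grip": -1, "translation": [0, 0, -0.4], "spin": 0},
    {"grip": -1, "translation": [0, 0, -0.5], "spin": 0},
    {"grip": -1, "translation": [0, 0, -0.5], "spin": 0},
  ],
)

```text
time_s: 11.58
ee_pos: [0.5962, -0.111, 0.0777]
tcp_rot: [-1.496, 0.564, -0.564]
contact_force: [-0.6, 0.7, -2.2]
opening: 0.0254
```

Well below the face height without contact: the key is in the slot. Continuing gently to the collar.

Request:
drive_tool(
  moves=[
    {"grip": -1, "translation": [0, 0, -0.1], "spin": 0},
    {"grip": -1, "translation": [0, 0, -0.2], "spin": 0},
    {"grip": -1, "translation": [0, 0, -0.3], "spin": 0},
    {"grip": -1, "translation": [0, 0, -0.36], "spin": 0},
    {"grip": -1, "translation": [0, 0, -0.36], "spin": 0},
  ],
)

```text
time_s: 12.2
ee_pos: [0.5962, -0.111, 0.0742]
tcp_rot: [-1.496, 0.564, -0.564]
contact_force: [0.2, -0.4, -0.4]
opening: 0.0249
```

Request:
drive_tool(
  moves=[
    {"grip": -1, "translation": [0, 0, -0.05], "spin": 0},
    {"grip": -1, "translation": [0, 0, -0.1], "spin": 0},
    {"grip": -1, "translation": [0, 0, -0.1], "spin": 0},
  ],
)

```text
time_s: 12.58
ee_pos: [0.5962, -0.111, 0.0732]
tcp_rot: [-1.496, 0.564, -0.564]
contact_force: [-0.6, -0.0, -2.3]
opening: 0.0252
```

Request:
drive_tool(
  moves=[
    {"grip": -1, "translation": [0, 0, -0.04], "spin": 0},
    {"grip": -1, "translation": [0, 0, -0.08], "spin": 0},
    {"grip": -1, "translation": [0, 0, -0.08], "spin": 0},
  ],
)

```text
time_s: 12.95
ee_pos: [0.5963, -0.111, 0.0729]
tcp_rot: [-1.496, 0.564, -0.564]
contact_force: [-1.2, 0.9, 4.1]
opening: 0.0251
```

```bash
python3 - <<'E'
from h import *
s=monitor.sense(); print(s['ee_pos'],s['contact_force'],s['wrist_torque'])
for n in ['side','scene']: save(n,n+'8.png')
a=cv2.imread('pics/scene8.png')[190:290,200:340];b=cv2.imread('pics/side8.png')[230:330,270:410]
cv2.imwrite('pics/sd8.png',cv2.resize(np.hstack([a,b]),None,fx=2.8,fy=2.8,interpolation=2))
E
```

```text
[ 0.59625784 -0.11101578  0.07292274] [-1.23501656  0.86660791  4.08753999] [0.05120167 0.15674365 0.02622194]
```

View pics/sd8.png

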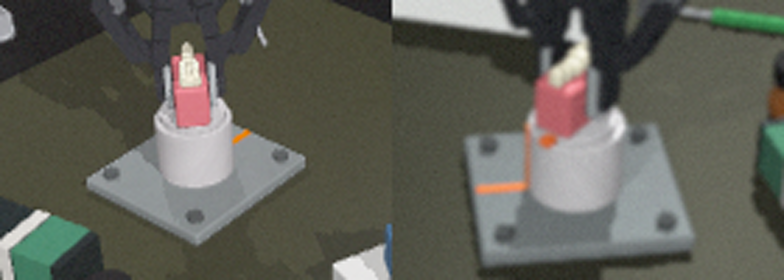

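Request:
drive_tool(
  moves=[
    {"grip": -1, "translation": [0, 0, 0], "spin": -0.04},
    {"grip": -1, "translation": [0, 0, 0], "spin": -0.1},
    {"grip": -1, "translation": [0, 0, 0], "spin": -0.16},
    {"grip": -1, "translation": [0, 0, 0], "spin": -0.22},
    {"grip": -1, "translation": [0, 0, 0], "spin": -0.28},
    {"grip": -1, "translation": [0, 0, 0], "spin": -0.34},
    {"grip": -1, "translation": [0, 0, 0], "spin": -0.4},
    {"grip": -1, "translation": [0, 0, 0], "spin": -0.4},
  ],
  force=80,
)

```text
time_s: 14.05
ee_pos: [0.5967, -0.1113, 0.073]
tcp_rot: [-1.389, 0.87, -0.872]
contact_force: [-1.2, -0.7, 4.8]
opening: 0.0244
```

```bash
python3 - <<'E'
from h import *
s=monitor.sense(); print(s['ee_pos'],s['contact_force'],s['wrist_torque'])
E
```

```text
[ 0.59674321 -0.11129793  0.07301185] [-1.17478565 -0.67779096  4.75523161] [0.0318825  0.25022828 0.03034173]
```

Request:
drive_tool(
  moves=[
    {"grip": -1, "translation": [0, 0, 0], "spin": -0.04},
    {"grip": -1, "translation": [0, 0, 0], "spin": -0.1},
    {"grip": -1, "translation": [0, 0, 0], "spin": -0.16},
    {"grip": -1, "translation": [0, 0, 0], "spin": -0.22},
    {"grip": -1, "translation": [0, 0, 0], "spin": -0.28},
    {"grip": -1, "translation": [0, 0, 0], "spin": -0.34},
    {"grip": -1, "translation": [0, 0, 0], "spin": -0.38},
    {"grip": -1, "translation": [0, 0, 0], "spin": -0.38},
    {"grip": -1, "translation": [0, 0, 0], "spin": -0.38},
  ],
)

```text
time_s: 15.18
ee_pos: [0.5968, -0.1115, 0.073]
tcp_rot: [-1.242, 1.155, -1.158]
contact_force: [-1.5, -0.8, 5.5]
opening: 0.025
```

```bash
python3 - <<'E'
from h import *
import pickle
s=monitor.sense(); im,p=save('wrist','w9.png')
T=p['world_from_camera'];print(s['ee_pos'],s['contact_force'],s['wrist_torque'],'psi',np.arctan2(*T[[1,0],0])+np.pi/2)
for n in ['side','scene']: im,q=save(n,n+'9.png')
a=cv2.imread('pics/scene9.png')[200:280,220:320];b=cv2.imread('pics/side9.png')[240:320,280:380]
cv2.imwrite('pics/sd9.png',cv2.resize(np.hstack([a,b]),None,fx=4,fy=4,interpolation=2))
E
```

```text
[ 0.59677523 -0.11153999  0.07301058] [-1.48959807 -0.77350822  5.50025959] [-0.09529314  0.27454012  0.0308945 ] psi 0.07110638022934124
```

View pics/sd9.png

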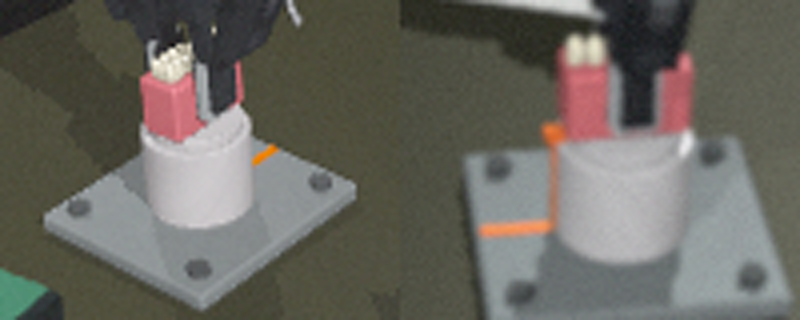

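View pics/w9.png

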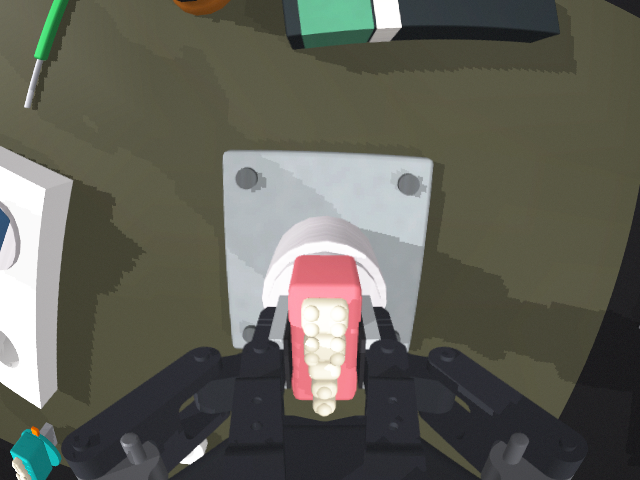

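```bash
cp pics/w9.png pics/x.png; python3 - <<'E'
from h import *
import pickle
p=vision.camera_params('wrist')
def hole(fn,roi):
    im=cv2.imread(fn).astype(float).mean(2)[roi[1]:roi[3],roi[0]:roi[2]]
    m=(im<115).astype(np.uint8); n,l,st,c=cv2.connectedComponentsWithStats(m)
    i=1+np.argmax(st[1:,4]); return c[i]+[roi[0],roi[1]],st[i]
for r in [(232,165,262,192),(394,170,424,198)]: print(hole('pics/w9.png',r))
W=[atz(p,u,.012,True) for u in [(246.5,178),(408,184)]]
d=W[0]-W[1]; print('y-axis-90',np.arctan2(d[1],d[0])-np.pi/2,np.linalg.norm(d))
W=[atz(p,u,.012,True) for u in [(224,151),(433,159)]]
d=W[0]-W[1]; print('edge',np.arctan2(d[1],d[0])-np.pi/2,np.linalg.norm(d))
p5=pickle.load(open('pics/w5.pkl','rb'))
H=[(335,41),(240,126),(316,208),(410,127)]
W=np.array([atz(p5,u,.012,True) for u in H]);c=W.mean(0);print(c)
print([np.arctan2(*(W[i]-W[j])[[1,0]])-k for i,j,k in [(0,1,0),(3,2,0),(0,3,np.pi/2),(1,2,np.pi/2)]],[np.linalg.norm(W[i]-W[j]) for i,j in [(0,1),(3,2),(0,3),(1,2)]])
cv2.imwrite('pics/w5h.png',cv2.resize(cv2.imread('pics/w5.png')[10:240,210:440],None,fx=2.6,fy=2.6,interpolation=2))
E
```

```text
(array([246.75816993, 177.80718954]), array([  4,   3,  22,  21, 306], dtype=int32))
(array([401.28571429, 179.22857143]), array([ 4,  4, 13, 17, 35], dtype=int32))
y-axis-90 0.03415169114492311 0.0908393912292795
edge 0.034199357038197764 0.11725561202707671
[ 0.5970664  -0.11178698  0.012     ]
[np.float64(0.034847595755287536), np.float64(0.03756229906772988), np.float64(0.029983201757510347), np.float64(0.032622847025624235)] [np.float64(0.10087987536882727), np.float64(0.10064193803953908), np.float64(0.09051052987932495), np.float64(0.09078289636865149)]
```

View pics/w5h.png

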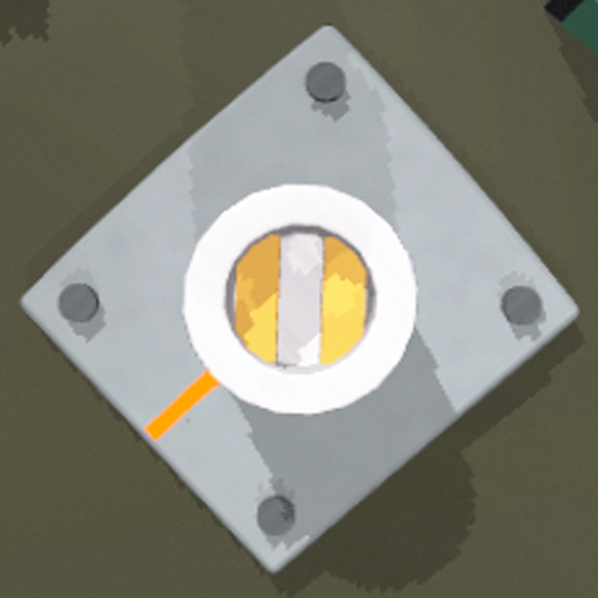

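Request:
drive_tool(
  moves=[
    {"grip": -1, "translation": [0, 0, 0], "spin": -0.02},
    {"grip": -1, "translation": [0, 0, 0], "spin": -0.035},
    {"grip": -1, "translation": [0, 0, 0], "spin": -0.035},
    {"grip": -1, "translation": [0, 0, 0], "spin": -0.035},
  ],
)

```text
time_s: 15.82
ee_pos: [0.5967, -0.1116, 0.073]
tcp_rot: [-1.226, 1.181, -1.184]
contact_force: [-2.4, -0.5, 5.2]
opening: 0.0248
```

```bash
python3 - <<'E'
from h import *
s=monitor.sense(); im,p=save('wrist','w10.png')
T=p['world_from_camera'];print(s['ee_pos'],s['contact_force'],s['wrist_torque'],'psi',np.arctan2(*T[[1,0],0])+np.pi/2)
im,q=save('side','side10.png')
psi=.034; C=np.array([.597,-.1118,0])
for a in [0,.035,-.035]:
    e=np.array([-np.cos(psi+a),-np.sin(psi+a),0]);print(a,'tab',proj(q,C+e*.030+[0,0,.063]),'collar line top/bot',proj(q,C+e*.03+[0,0,.06]),proj(q,C+e*.03+[0,0,.012]),proj(q,C+e*.062+[0,0,.012]))
cv2.imwrite('pics/sd10.png',cv2.resize(cv2.imread('pics/side10.png')[255:315,290:360],None,fx=9,fy=9,interpolation=0))
h=cv2.cvtColor(cv2.imread('pics/side10.png'),cv2.COLOR_BGR2HSV); m=cv2.inRange(h,(3,130,120),(18,255,255))
for r in range(262,305):
    c=np.where(m[r,290:345])[0]
    if len(c): print(r,290+c.min(),290+c.max(),end=' | ')
E
```

```text
[ 0.59674056 -0.1115756   0.07299826] [-2.4480415  -0.48263136  5.15095854] [-0.07364656  0.21585503  0.07363331] psi 0.03638433125158058
0 tab [318.87714177 272.65058207] collar line top/bot [318.85990871 274.07430949] [318.59181245 296.22336504] [300.53723781 297.52313188]
0.035 tab [318.96665382 273.00474575] collar line top/bot [318.94925472 274.42922256] [318.67858241 296.58935736] [300.68297681 298.28548853]
-0.035 tab [318.80902305 272.29566003] collar line top/bot [318.79192006 273.71863466] [318.52584031 295.85655924] [300.43497407 296.76058712]
270 317 318 | 271 316 320 | 272 315 320 | 273 315 321 | 274 316 320 | 275 316 318 | 296 306 317 | 297 301 316 | 298 301 304 |
```

View pics/sd10.png

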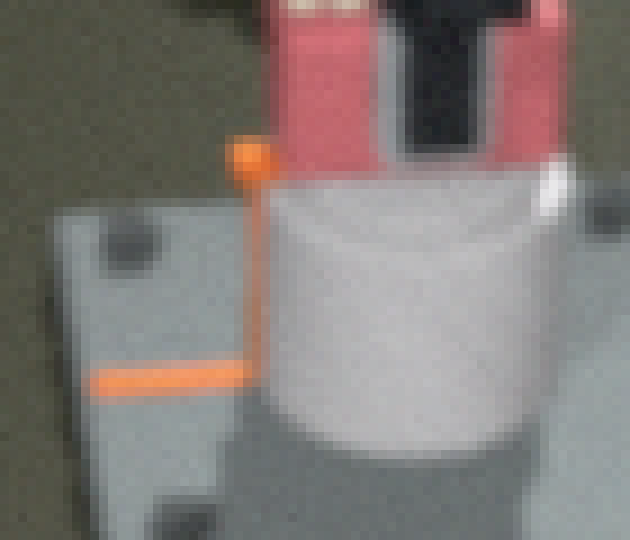

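Request:
drive_tool(
  moves=[
    {"grip": -1, "translation": [0, 0, 0.04], "spin": 0},
    {"grip": -1, "translation": [0, 0, 0.06], "spin": 0},
    {"grip": -0.3, "translation": [0, 0, 0.06], "spin": 0},
    {"grip": 0, "translation": [0, 0, 0.06], "spin": 0},
    {"grip": 0.4, "translation": [0, 0, 0.1], "spin": 0},
    {"grip": 0.4, "translation": [0, 0, 0.1], "spin": 0},
    {"grip": 0.4, "translation": [0, 0, 2], "spin": 0},
    {"grip": 0.4, "translation": [0, 0, 5], "spin": 0},
    {"grip": 0.4, "translation": [0, 0, 9], "spin": 0},
    {"grip": 0.4, "translation": [0, 0, 11], "spin": 0},
  ],
  force=20,
)

```text
time_s: 17.18
ee_pos: [0.5976, -0.1115, 0.1863]
tcp_rot: [-1.223, 1.179, -1.187]
contact_force: [0.1, 0.7, 0.2]
opening: 0.06
```

Request:
drive_tool(
  moves=[
    {"grip": 0.4, "translation": [-2, 0, 0], "spin": 0},
    {"grip": 0.4, "translation": [-5, 0, 0], "spin": 0},
    {"grip": 0.4, "translation": [-7, 0, 0], "spin": 0},
    {"grip": 0.4, "translation": [-7, 0, 0], "spin": 0},
    {"grip": 0.4, "translation": [-7, 0, 0], "spin": 0},
  ],
)

```text
time_s: 17.8
ee_pos: [0.5276, -0.1115, 0.1834]
tcp_rot: [-1.224, 1.181, -1.186]
contact_force: [1.0, -0.4, -0.2]
opening: 0.0596
```

```bash
python3 - <<'E'
from h import *
import pickle
s=monitor.sense(); im,p=save('wrist','w11.png');pickle.dump(p,open('pics/w11.pkl','wb'))
print(s['time_s'],s['ee_pos'],s['contact_force'])
for n in ['side','scene']: save(n,n+'11.png')
X=proj(p,(.597,-.1118,.06),True).astype(int);x0,y0=X-[75,75];y0=max(y0,0);print(x0,y0)
cv2.imwrite('pics/w11c.png',cv2.resize(cv2.imread('pics/w11.png')[y0:y0+150,x0:x0+150],None,fx=4,fy=4,interpolation=2))
a=cv2.imread('pics/scene11.png')[180:280,220:320];b=cv2.imread('pics/side11.png')[230:330,280:380]
cv2.imwrite('pics/sd11.png',cv2.resize(np.hstack([a,b]),None,fx=4,fy=4,interpolation=2))
E
```

```text
17.8 [ 0.5276495  -0.11145743  0.18342544] [ 0.99469985 -0.43611645 -0.2228464 ]
252 64
```

View pics/w11c.png

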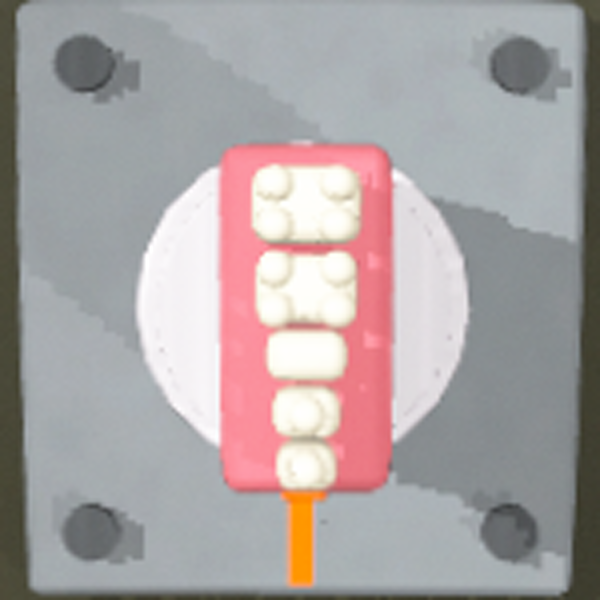

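View pics/sd11.png

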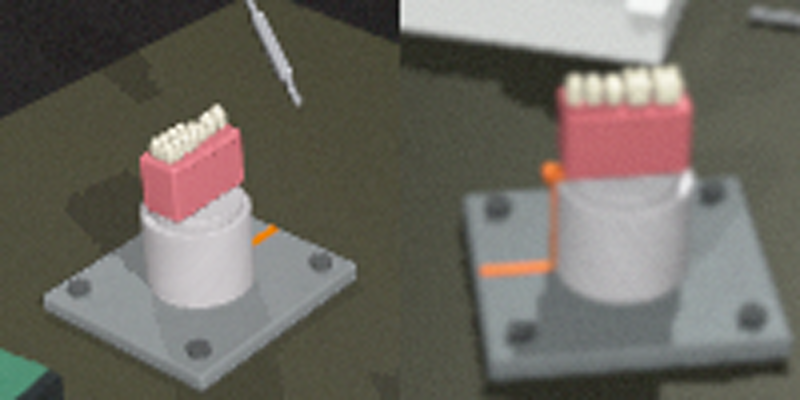

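```bash
python3 - <<'E'
from h import *
import pickle
p=pickle.load(open('pics/w11.pkl','rb')); q=lambda c:np.array(c)/4+[252,64]
P=lambda c,z:atz(p,q(c),z,True)
for a,b in [((222,470),(219,165)),((390,470),(393,165))]:
    d=P(b,.1)-P(a,.1);print('body',np.arctan2(d[1],d[0]))
W=[P(c,.1) for c in [(220,145),(392,145),(221,490),(391,490)]];print(np.mean(W,0),np.linalg.norm(W[0]-W[1]),np.linalg.norm(W[0]-W[2]))
H=np.array([P(c,.012) for c in [(84,63),(519,65),(91,531),(510,531)]]);c=H.mean(0);print('stand c',c)
print([np.arctan2(*(H[i]-H[j])[[1,0]])-k for i,j,k in [(0,2,0),(1,3,0),(0,1,np.pi/2),(2,3,np.pi/2)]])
t=P((304,495),.066);print('tab',t,np.arctan2(c[1]-t[1],c[0]-t[0]))
l=P((300,583),.012);print('line',l,np.arctan2(c[1]-l[1],c[0]-l[0]))
E
```

```text
body 0.03822445420856505
body 0.034569612367423425
[ 0.59650302 -0.11199964  0.1       ] 0.025693039154025165 0.05302361146297442
stand c [ 0.59669138 -0.11213521  0.012     ]
[np.float64(0.032307163368773165), np.float64(0.03510275991749991), np.float64(0.03271692850548091), np.float64(0.03521058340195249)]
tab [ 0.56334091 -0.11328153  0.066     ] 0.034358200085677075
line [ 0.53467686 -0.11409439  0.012     ] 0.031581717653291985
```

```bash
python3 - <<'E'
import cv2,numpy as np
cv2.imwrite('pics/cmp.png',np.hstack([cv2.imread('pics/scene11.png')[150:450,150:520],cv2.imread('pics/scene0.png')[150:450,150:520]]))
E
```

```text
(no output)
```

View pics/cmp.png

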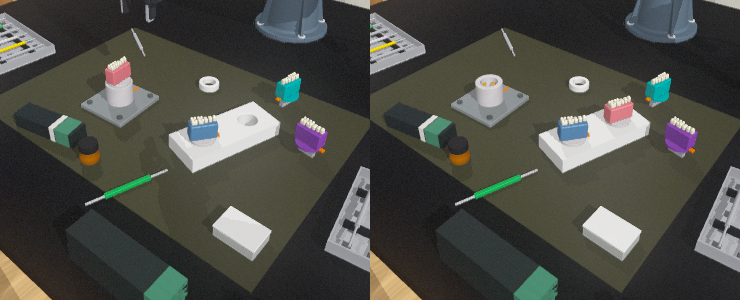

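```bash
python3 - <<'E'
from h import *
print(order.job_done())
E
```

```text
the job is handed in; nothing more can be done
None
```

The pink block is on the stand with its flange home and its tab on the orange line. I handed the job in at about 18 s, well under the 72 s limit.

- **Finding the slot:** Before lowering, the wrist camera looked straight into the collar and showed the slot at about 0.82 rad anticlockwise of the line. I set the block to that angle, so the key dropped in without any searching turn.
- **Fitting:** The key passed the swivel's face with no measurable contact. The flange met the collar at the expected height, with about 4–6 N of pressing force in the readings taken between moves. I then turned the block about 0.8 rad clockwise, taking the swivel along, let go and backed off.
- **Tab and line:** After release, the tab measured 0.034 rad against 0.032–0.034 rad for the line and foot, so it is within about 0.003 rad.
- **Seating:** The block sits within about 0.5 mm of the collar's axis. Its size in the image fits the home height.
- **Everything else:** Before and after pictures from the scene camera show the blue block, the look-alikes and the other items where they were, and the gripper was touching nothing.
- **One disagreement:** Early rough readings of the stand from the scene and side cameras differed by up to about 13 mm. I went by the close wrist-camera view instead, and the fit bore it out.

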